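Raise the carving booth's window to the mark and start the extraction

ROBOT

A 6-joint arm with a two-finger parallel gripper is mounted at the origin on the work surface. World frame = base frame: x ahead of the robot, y to its left, z up, the work surface at z = 0. Lengths are in m, angles in rad, forces in N, time in s.
With the tool pointing down it reaches from about 0.3 to 0.875 m from the base axis. Payload 4.2 kg.
Tool frame: the origin (TCP) lies on the centre line of the jaws, within the pads' length; the fingertips stand 17 mm ahead of it and the grasp point (between the pads) lies 2 mm behind it; z points along the fingers, y is the line along which they close (so a half turn about z gives the same grasp; the last joint's range is limited). The gripper opens to 85 mm and grips with 20 to 120 N. Pads are 22 mm wide; open, the fingers measure 114 mm over their backs; the gripper's body (76 mm by 85 mm) begins 54 mm behind the grasp point. The pads swing forward as they close: fully open they stand 13 mm farther back than shut.
Start: joints at [-1.195, 0.32, 1.565, -0, 1.257, -0.02], TCP at [0.222, -0.531, 0.248] pointing down, gripper open.
Joint ranges: [-3.11, 3.11], [-0.84, 2.01], [0.21, 2.61], [-1.34, 4.49], [0.05, 2.63], [-2.56, 2.56]. Speed limits (rad/s): [2.57, 2.57, 3.14, 3.14, 3.14, 3.14].

INTERFACE

Orientations are given as a unit quaternion [w, x, y, z].
In Python, from rig import arm gives the robot as it stands.
- The arm moves only by the shell command python3 -m jog 'ROWS' [FORCE]. ROWS is JSON, a list of rows, each a list of 3 entries, a list of its own where there are three numbers: the gripper command: -1 is fully open, 1 is shut, values between are in proportion, then the shift along the tool's x, y, z in mm, then the turn about the tool's z in degrees. A call has 1 to 20 rows; each row shifts and turns the commanded pose from where the row before left it, along the tool's axes as they then stand; what a row does not reach is not made up. A row lasts 1/10 s, in which the tool goes at most 50 mm and 8.59 degrees, less where a joint would pass 70% of its speed; a pose out of reach is approached as far as the arm can. A call is refused whole if a number of a shift passes 50 or a number of a turn 8.59, either way. A call with a gripper value outside its range is refused whole. The fingers move at their own pace and stop on an object; FORCE is the grip in N (left out, the last holds). Time passes only in rows, so rows that do not move let the fingers close. It gives the time, the measured TCP pose, the force, the opening and the grip force at its end, in the units of the state.
- arm.observe(): the state, without advancing time (a new reading comes with each control period).
- arm.grab_frame(name): name is "scene" or "top" or "wrist"; returns a dict with "color" (400x640x3 uint8, blue, green, red), "intrinsics" (3x3 intrinsics, pixels), "dist_coeffs" ([k1, k2, p1, p2, k3] as OpenCV has them; the pictures are not rectified), "R" (3x3) and "t" (3): a world point X has camera coordinates R X + t; the wrist camera has in their place "mount" (4x4, takes a point from camera to tool coordinates, whose origin is the TCP and whose axes are the flange's). Camera axes: x right, y down, z forward; pixel columns grow to the right and rows downward; lengths in m; the calibration is good to about 2 mm. A picture is of the moment at which its call begins: read the wrist's pose just before it. There is no depth.
- arm.close_job(): hands the job in; it is judged then, once.
The state is a dict: "t": time; "qpos": joint angles; "joint_velocities": joint speeds; "tau": joint torques, N m; "tcp_pos": TCP position; "tcp_rot": TCP orientation; "wrist_force": force on the tool from outside, world axes, zero at the start; "ft_torque": the same for the moment, N m; "width": opening from 0.0 (shut) to 1.0 (fully open); "finger_force": force on a finger pad.
Only numpy, scipy, OpenCV 4.12 (cv2) and the standard library are available. Lean on these libraries where they do the work, as an engineer would, in place of code of your own. Each camera call takes 0.05 s, during which the arm holds its last target. There are 200 camera calls.

TASK

Push the dust booth's clear window up from beneath its lip with your fingertips, without pinching the lip, until the white pointer on the lip is level with the red marker on the rail, and leave it standing there. Then press the green button fully in to start the extraction, and let it come back out. Leave the marker, the tin, the jar, the gouge and the wooden blank where they are.

Things in the scene. Friction and masses are not known exactly. Their poses are not given: they have to be found in the camera images.
- booth: dust booth, fixed: plywood base 370 mm wide, two green rails leaning back 45 degrees, a clear window sliding between them (300 wide, 170 long). Origin on the bench, 100 mm below where the shut window's plane meets the lip's underside; x horizontally into the booth, z up. Below the lip the front is open (no pane) down to a sill 34 mm high, 82 to 94 mm in front of the origin
- lip_under (a point): middle of the underside of the window's lip, where to push. The lip is a shelf along the window's lower edge, 280 mm wide, 18 mm thick, standing out 38 mm square to the pane. Axes: x square to the pane, into the booth (forward and 45 degrees down); y along the lip; z up the slope, the way it slides. This point is 20 mm out from the pane, 18 mm in from the lip's free edge
- pointer (a point): tip of the white pointer (6 mm thick) at the lip's right-hand end (-y), at mid thickness of the lip, 9 mm up the slope from the underside. Same axes as lip_under
- mark_point (a point): tip of the red marker (a 30 x 22 mm red flag with black screw, and a 6 mm thick tongue pointing to the lip) clamped on the right-hand rail. Same axes; when the pointer is level with the marker, both points coincide. The marker stays put unless knocked
- sash (a joint): how far the window has been slid up the slope from shut, m: 0 shut, 0.18 at the top stop; starts 0 to 0.03. It is counterweighted: it stays where it is left, neither falling nor rising, and takes about 3 to 8 N along the slope to move
- lip_pad: black rubber pad, 36 x 280 x 4 mm, that is the underside of the lip; its origin lies in the window's plane at the middle of the lip's underside, 20 mm further into the booth (+x) than lip_under
- lip_top: yellow strip, 36 x 280 x 4 mm, that is the top of the lip; same origin as lip_pad, the strip itself lying 14 to 18 mm up the slope from it
- start_top (a point): centre of the top face of the green push button, 34 mm wide, facing up on a yellow switch box (80 mm square, 45 mm tall) fixed to the bench left of the booth
- start (a joint): how far the green button is pressed, m: 0 out, 0.006 fully in (about 5 N); it springs back
- tin: steel tin, 76 mm wide, 100 mm tall, standing on the bench; origin at the centre of its underside
- jar: amber jar of wax with brass cap, 64 mm wide, 85 mm tall, standing on the bench; origin at the centre of its underside
- gouge: gouge with dark wooden handle, 200 mm long, lying on the bench in front of the booth; origin under its middle, its x axis along it
- blank: curved blank of pale wood, about 45 mm high and 200 mm long, lying on the booth's floor behind the window; origin under its middle
Not all that is in view belongs to the job. What is meant by the part that bears start_top is not purple, and is the smaller of those in its own colour.

How it is judged:
By the outcome, as a careful person would: the job done as asked, in the order asked, and still so for the second after the job is handed in, with the robot touching nothing.
It also fails if it takes over 48 s, if anything falls off the work surface, if the arm or the gripper's body presses on something with over 40 N, if the wrist force passes 120 N, or if a joint passes its speed limit or range.

## Working session

There is one attempt and no reset: what is moved stays moved. The work goes in short steps, Python scripts to look and compute and a shell command to move; the robot and the scene stay as the last step left them, time stands still between calls to the robot, and variables do not carry over. Pictures are saved under pics/ and viewed, at most 10 in all, crops included, and the job is handed in when it is done.

```bash
mkdir -p pics; ls; cat > h.py <<'E'
import numpy as np, cv2, pickle
from rig import arm
def snap(n,f):
    s=arm.observe(); g=arm.grab_frame(n); cv2.imwrite(f'pics/{f}.png',g['color']); pickle.dump((s,g),open(f'pics/{f}.pkl','wb')); return s,g
def q2R(q):
    from scipy.spatial.transform import Rotation as Ro
    return Ro.from_quat([q[1],q[2],q[3],q[0]]).as_matrix()
def load(f):
    s,g=pickle.load(open(f'pics/{f}.pkl','rb')); K=np.array(g['intrinsics']);D=np.array(g['dist_coeffs'])
    if 'R' in g: R=np.array(g['R']);t=np.array(g['t'])
    else:
        M=np.array(g['mount']);T=np.eye(4);T[:3,:3]=q2R(s['tcp_rot']);T[:3,3]=s['tcp_pos'];W=np.linalg.inv(T@M);R=W[:3,:3];t=W[:3,3]
    return K,D,R,t
def ray(f,uv):
    K,D,R,t=load(f); n=cv2.undistortPoints(np.array([[uv]],float),K,D)[0,0]; d=R.T@np.array([n[0],n[1],1]); return -R.T@t,d/np.linalg.norm(d)
def proj(f,X):
    K,D,R,t=load(f); return cv2.projectPoints(np.array(X,float).reshape(-1,1,3),cv2.Rodrigues(R)[0],t,K,D)[0][:,0]
def tri(*obs):
    A=np.zeros((3,3));b=np.zeros(3)
    for f,uv in obs:
        o,d=ray(f,uv);P=np.eye(3)-np.outer(d,d);A+=P;b+=P@o
    X=np.linalg.solve(A,b); return X,[np.round(np.array(uv)-proj(f,X)[0],1) for f,uv in obs]
def onz(f,uv,z):
    o,d=ray(f,uv); return o+d*(z-o[2])/d[2]
E
python3 - <<'E'
from h import *
for n in ['scene','top','wrist']: s,g=snap(n,n+'0')
print(s); print(g['mount'])
for n in ['scene0','top0']: K,D,R,t=load(n); print(-R.T@t, R[2])
E
```

```text
pics
{'t': 0.1, 'qpos': array([-1.19499840e+00,  3.20232350e-01,  1.56554018e+00, -1.26584770e-05,
        1.25741742e+00, -2.00118834e-02]), 'joint_velocities': array([-9.87865796e-04, -1.36710777e-05, -3.01815575e-03, -6.46185091e-04,
       -3.22897818e-04, -1.82459634e-03]), 'tau': array([-1.97637506e-03, -4.16409767e+01, -2.34705162e+01, -1.19444661e-05,
        4.91412255e-03, -3.19675303e-05]), 'tcp_pos': array([ 0.22153978, -0.53017815,  0.24757035]), 'tcp_rot': array([-7.84978408e-04,  9.80479961e-01,  1.96617416e-01, -1.47250048e-04]), 'wrist_force': array([-0.4133341 ,  0.53098708,  0.08757998]), 'ft_torque': array([ 0.06018412, -0.03063975,  0.02169994]), 'finger_force': 0.0, 'width': 1.0019813690410266}
[[ 7.30075189e-04 -9.60721388e-01 -2.77513750e-01  6.97799087e-02]
 [ 9.99999261e-01  4.31617122e-04  1.13655936e-03  4.04109046e-04]
 [-9.72137197e-04 -2.77514375e-01  9.60720993e-01 -1.27038669e-01]
 [ 0.00000000e+00  0.00000000e+00  0.00000000e+00  1.00000000e+00]]
[ 1.37746009 -0.28393421  1.0367409 ] [-0.6390816   0.2384974  -0.73122753]
[0.37385886 0.03636999 1.77254003] [ 0.09561441 -0.01700254 -0.99527323]
```

View pics/scene0.png

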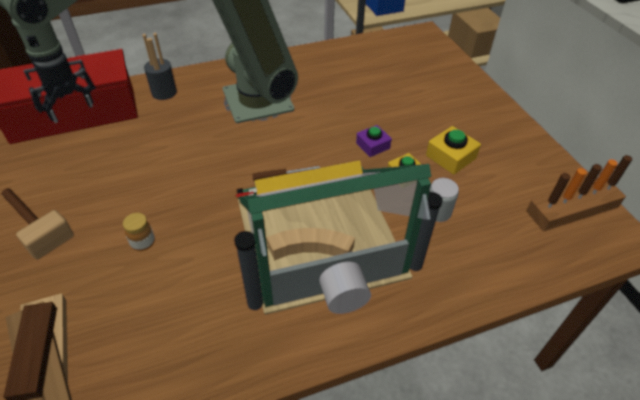

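View pics/top0.png

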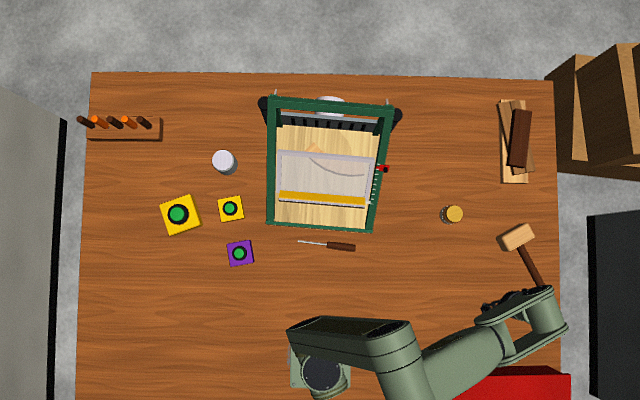

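The scene view shows the booth from behind, with the lip's yellow strip along its front. In the top view the yellow strip runs from (280,196) to (368,203), the red marker is near (383,168), the small yellow switch box is at (230,208), and the gouge lies at (298..355, 245). Next I enlarge both.

```bash
python3 - <<'E'
from h import *
a=cv2.imread('pics/top0.png')[85:260,205:410]; cv2.imwrite('pics/c1.png',cv2.resize(a,None,fx=3.4,fy=3.4,interpolation=cv2.INTER_CUBIC))
a=cv2.imread('pics/scene0.png')[120:260,225:475]; cv2.imwrite('pics/c2.png',cv2.resize(a,None,fx=3.2,fy=3.2,interpolation=cv2.INTER_CUBIC))
E
```

```text
(no output)
```

View pics/c1.png

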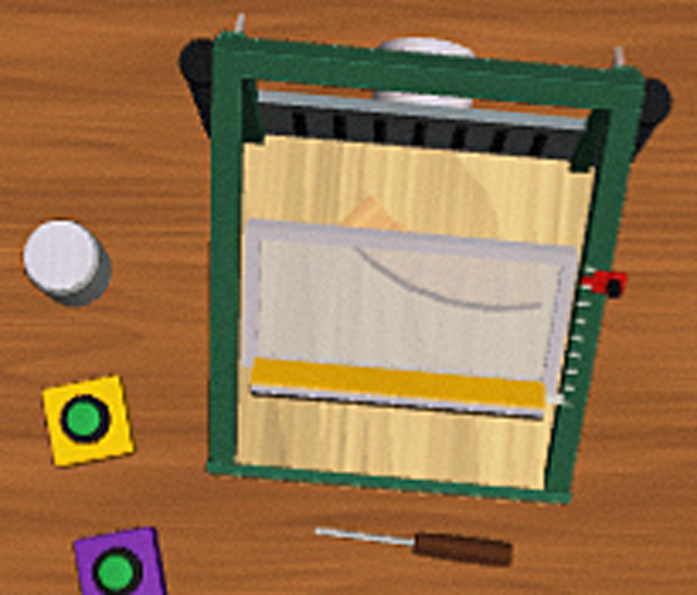

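View pics/c2.png

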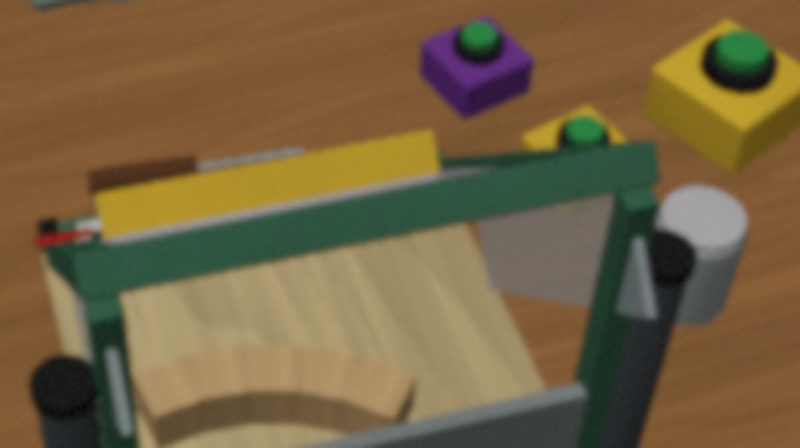

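The lip strip, pointer (crop c1 562,400), marker tip (585,283) and small yellow button (84,420) are visible. In the scene crop the strip's corners are (97,195), (433,131) and the button is at (585,133). Fitting the booth model.

```bash
cat > fit.py <<'E'
from h import *
from scipy.optimize import least_squares
U=np.array([1,0,1])/2**.5; N=np.array([1,0,-1])/2**.5
def P(p,n,y,u):  # booth slope coords -> world
    b=np.array([0,0,.1])+N*n+U*u+np.array([0,y,0]); c,s=np.cos(p[2]),np.sin(p[2])
    return np.array([c*b[0]-s*b[1]+p[0],s*b[0]+c*b[1]+p[1],b[2]])
T=lambda x,y:('top0',(x/3.4+205,y/3.4+85)); S=lambda x,y:('scene0',(x/3.2+225,y/3.2+120))
E
python3 - <<'E'
from fit import *
obs=[(T(252,384),-.038,.14),(T(543,405),-.038,-.14),(T(256,358),-.002,.14),(T(545,380),-.002,-.14),(S(433,131),-.038,.14),(S(97,195),-.038,-.14)]
def r(p): return np.concatenate([proj(o[0],P(p,n,y,p[3]+.018))[0]-o[1] for o,n,y in obs])
f=least_squares(r,[.6,0,0,.01]); print(f.x,np.round(f.fun,1)); p=f.x
np.save('p.npy',p)
print('lip_under',P(p,-.02,0,p[3]))
for nm,a,b in [('button',T(84,420),S(585,131)),('lipFL',T(252,384),S(433,131)),('lipFR',T(543,405),S(97,195))]: print(nm,*tri(a,b))
# marker/pointer on the lip plane n=-.02: ray intersect
def onplane(o,n):
    c,d=ray(*o); A=P(p,n,0,0); nn=P(p,n+1,0,0)-A; X=c+d*((A-c)@nn)/(d@nn); v=X-A
    return X, v@(P(p,n,0,1)-A), v@(P(p,n,1,0)-A)
for nm,o in [('pt',T(562,400)),('mk',T(585,283))]:
    for n in(-.01,-.02,-.03): print(nm,n,*onplane(o,n))
for nm,o in [('jar?',(453,214)),('tin?',(223,160))]: print(nm,onz('top0',o,.09))
print('gouge',onz('top0',(298,241),.01),onz('top0',(355,248),.01))
print(proj('top0',[P(p,0,0,.18)]))
E
```

```text
[ 0.53304254  0.00368517 -0.0651619   0.00964379] [-0.9 -0.7  0.3 -0.  -0.9 -0.1 -0.6  0.3 -0.8 -0.2 -0.9  0.4]
lip_under [0.52573514 0.00416201 0.12096132]
button [0.50281466 0.31328905 0.06330237] [array([0.3, 0.2]), array([ 0.4, -0. ])]
lipFL [0.53373225 0.14364102 0.1444344 ] [array([0.8, 0.3]), array([ 1.1, -0. ])]
lipFR [ 0.51665907 -0.13380542  0.14745856] [array([0.2, 0. ]), array([ 0.2, -0. ])]
pt -0.01 [ 0.52438609 -0.15609009  0.11590794] 0.012497226190810068 -0.15999984433672187
pt -0.02 [ 0.52321602 -0.15459409  0.12878509] 0.02070825778384982 -0.15858319994455727
pt -0.03 [ 0.52204596 -0.15309808  0.14166223] 0.028919289376889267 -0.1571665555523927
mk -0.01 [ 0.62304299 -0.16533713  0.2149576 ] 0.15257459497316622 -0.16280313331726023
mk -0.02 [ 0.62110606 -0.16376924  0.22706482] 0.15969679311290275 -0.1613646987183847
mk -0.03 [ 0.61916913 -0.16220136  0.23917204] 0.1668189912526392 -0.15992626411950928
jar? [ 0.49256568 -0.43785029  0.09      ]
tin? [0.66291748 0.3353888  0.09      ]
gouge [0.39725699 0.08145437 0.01      ] [ 0.37567536 -0.11601068  0.01      ]
[[325.61291779 154.88546288]]
```

Measured window offset is about 9.6 mm, and the travel to the marker is about 139 mm. The button top is at (.503,.313,.063), which fits a 45 mm box plus a button. The tool only ever points down, so I'll push the lip's lower free edge forward and up the slope with shut fingers. First, a close look near the marker.

```bash
python3 -m jog '[[1,[0,0,-25],8.5],[1,[0,0,-25],8.5],[1,[0,0,-25],8.5],[1,[0,0,-25],0.9],[1,[27,-39,0],0],[1,[27,-39,0],0],[1,[27,-39,0],0],[1,[27,-39,0],0],[1,[27,-39,0],0],[1,[27,-39,0],0],[1,[27,-39,0],0],[1,[27,-39,0],0],[1,[27,-39,0],0],[1,[27,-39,0],0],[1,[0,0,0],0],[1,[0,0,0],0]]'
python3 - <<'E'
from fit import *
s,g=snap('wrist','w1'); print(s['tcp_pos'],s['tcp_rot'],s['t'],s['wrist_force'])
E
```

```text
t: 1.75
tcp_pos: [0.5166, -0.1581, 0.3477]
tcp_rot: [0.0, 1.0, -0.031, -0.001]
wrist_force: [0.8, -0.5, -0.0]
width: 0.005
finger_force: 0.0
[ 0.51662099 -0.158145    0.34773316] [ 1.56837016e-04  9.99511206e-01 -3.12537868e-02 -7.24827935e-04] 1.75 [ 8.28951241e-01 -4.73356522e-01 -2.65004943e-04]
```

View pics/w1.png

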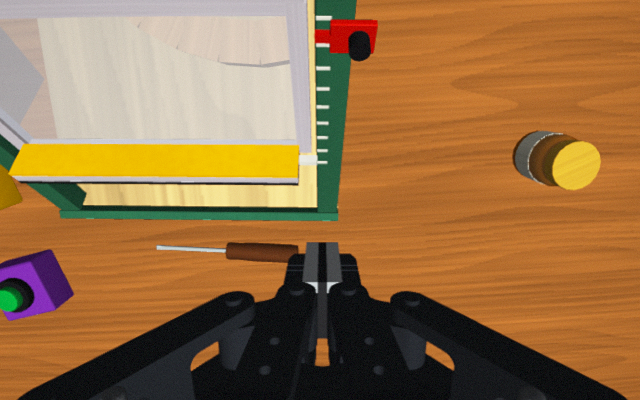

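The wrist view shows the pointer tip at about (317,159), the marker tip at (316,37), and strip corners at (299,147), (299,177), (22,144) and (11,178). I refit with these and predict the pointer-to-marker travel.

```bash
python3 - <<'E'
from fit import *
obs=[(T(252,384),-.038,.14),(T(543,405),-.038,-.14),(T(256,358),-.002,.14),(T(545,380),-.002,-.14),(S(433,131),-.038,.14),(S(97,195),-.038,-.14)]+[(('w1',c),n,y) for c,n,y in [((299,147),-.002,-.14),((299,177),-.038,-.14),((22,144),-.002,.14),((11,178),-.038,.14)]]
def r(p): return np.concatenate([proj(o[0],P(p,n,y,p[3]+.018))[0]-o[1] for o,n,y in obs])
f=least_squares(r,np.load('p.npy')); p=f.x; print(p,np.round(f.fun,1)); np.save('p.npy',p)
A=P(p,0,0,0); B=np.array([P(p,1,0,0)-A,P(p,0,1,0)-A,P(p,0,0,1)-A])
for nm,a,b in [('ptr',T(562,400),('w1',(317,159))),('mark',T(585,283),('w1',(316,37)))]:
    X,e=tri(a,b); print(nm,X,e,'n,y,u',B@(X-A))
    c,d=ray(*b); nn=B[0]; X=c+d*((A-.02*nn-c)@nn)/(d@nn); print('  on plane',B@(X-A))
print('button',tri(T(84,420),S(585,131))[0])
E
```

```text
[ 0.53035259  0.00268582 -0.06798241  0.00942965] [-0.6  0.   0.6  1.  -0.6  0.7 -0.3  1.3 -1.5 -0.7 -1.6 -0.3  0.3 -0.9
 -1.  -0.1  2.   1.8 -1.9 -2.2]
ptr [ 0.52429262 -0.15529353  0.11924375] [array([0.1, 0.1]), array([-0.4, -0.2])] n,y,u [-0.01029418 -0.15802608  0.01692059]
  on plane [-0.02       -0.15778919  0.03109399]
mark [ 0.61987758 -0.16202232  0.23997863] [array([0. , 0.3]), array([-0.2, -1.5])] n,y,u [-0.02791078 -0.15824624  0.1700489 ]
  on plane [-0.02       -0.1579703   0.16515973]
button [0.50281466 0.31328905 0.06330237]
```

```bash
python3 -m jog '[[1,[-17.5,-40,0],0],[1,[-17.5,-40,0],0],[1,[-17.5,-40,0],0],[1,[-17.5,-41,0],0],[1,[0,0,35],0],[1,[0,0,35],0],[1,[0,0,35],0],[1,[0,0,35],0],[1,[0,0,35],0],[1,[0,0,32],0],[1,[10,0,0],0],[1,[10,0,0],0],[1,[10,0,0],0],[1,[0,0,0],0]]'
```

```text
t: 3.2
tcp_pos: [0.4902, 0.0039, 0.1432]
tcp_rot: [0.0, 0.999, -0.033, 0.003]
wrist_force: [-0.3, 0.3, -0.0]
width: -0.001
finger_force: 0.0
```

```bash
python3 -m jog '[[1,[3,0,0],0],[1,[3,0,0],0],[1,[3,0,0],0],[1,[3,0,0],0],[1,[0,0,0],0]]'; python3 - <<'E'
from fit import *
s,g=snap('wrist','w2')
E
```

```text
t: 3.7
tcp_pos: [0.4994, 0.0036, 0.1414]
tcp_rot: [0.0, 0.999, -0.032, 0.0]
wrist_force: [-0.2, 0.1, 0.1]
width: 0.0
finger_force: 0.0
```

View pics/w2.png

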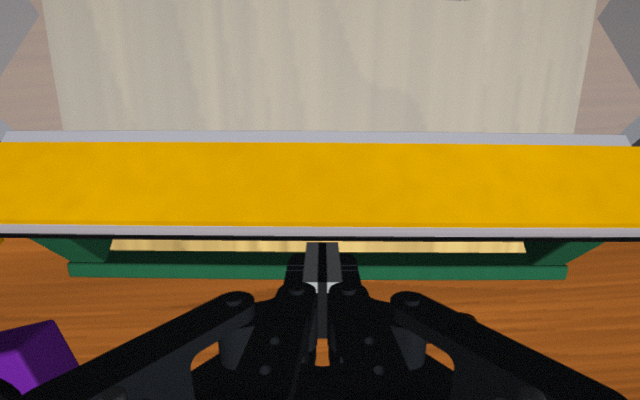

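The shut fingertips (322,243) stand just in front of the lip's lower free edge (row 238), near its middle. No contact yet, so I keep creeping.

```bash
python3 -m jog '[[1,[3,0,0],0],[1,[3,0,0],0],[1,[3,0,0],0]]'
```

```text
t: 4.05
tcp_pos: [0.5027, 0.0033, 0.1407]
tcp_rot: [-0.0, 0.999, -0.033, -0.007]
wrist_force: [-16.5, 1.6, 12.6]
width: 0.004
finger_force: 8.4
```

```bash
python3 -m jog '[[1,[3,0,-4],0],[1,[4,0,-4],0],[1,[4,0,-4],0],[1,[4,0,-4],0]]'
```

```text
t: 4.45
tcp_pos: [0.5181, 0.0022, 0.1564]
tcp_rot: [0.0, 0.999, -0.032, -0.006]
wrist_force: [-11.3, 0.2, 4.5]
width: 0.001
finger_force: 5.6
```

```bash
python3 -m jog '[[1,[4.5,0,-4.5],0],[1,[4.5,0,-4.5],0],[1,[4.5,0,-4.5],0],[1,[4.5,0,-4.5],0],[1,[4.5,0,-4.5],0],[1,[4.5,0,-4.5],0],[1,[4.5,0,-4.5],0],[1,[4.5,0,-4.5],0],[1,[4.5,0,-4.5],0],[1,[4.5,0,-4.5],0],[1,[4.5,0,-4.5],0],[1,[4.5,0,-4.5],0],[1,[4,0,-4],0],[1,[3,0,-3],0],[1,[1,0,-1],0]]'
python3 - <<'E'
from fit import *
s,g=snap('wrist','w3');s,g=snap('top','top3');print(s['wrist_force'])
a=cv2.imread('pics/top3.png')[130:220,260:400]; a=cv2.resize(a,None,fx=4,fy=4,interpolation=cv2.INTER_CUBIC)
b=cv2.resize(cv2.imread('pics/w3.png')[0:230],(560,201)); cv2.imwrite('pics/c3.png',np.vstack([a,b]))
E
```

```text
t: 5.95
tcp_pos: [0.5808, -0.0022, 0.2193]
tcp_rot: [0.0, 0.999, -0.032, -0.005]
wrist_force: [-11.6, -0.0, 5.7]
width: -0.002
finger_force: 5.8
[-10.74338678  -0.75508194   7.52588977]
```

View pics/c3.png

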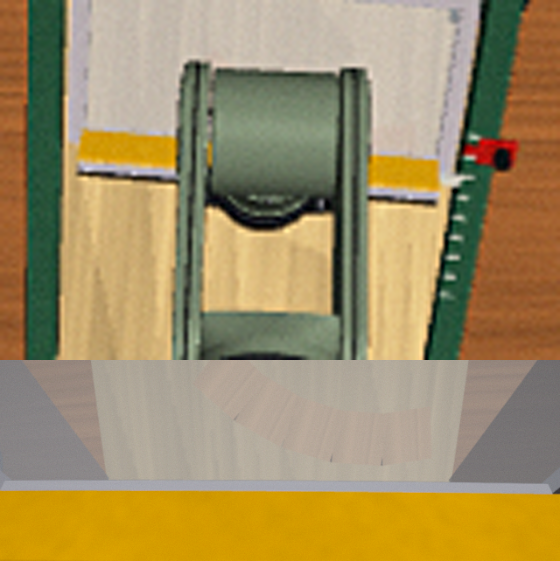

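The pointer (crop 456,182) is still about 7.4 px (roughly 28 mm) below the marker tip (466,152). I push 20 mm more, then back off and look from close by.

```bash
python3 -m jog '[[1,[4,0,-4],0],[1,[4,0,-4],0],[1,[4,0,-4],0],[1,[2,0,-2],0],[1,[0,0,0],0]]'
python3 -m jog '[[1,[-10,0,0],0],[1,[-20,0,0],0],[1,[-30,0,0],0],[1,[-10,38,-30],0],[1,[0,38,-30],0],[1,[0,40,-30],0],[1,[10,40,0],0],[1,[10,0,0],0],[1,[0,0,0],0],[1,[0,0,0],0]]'
python3 - <<'E'
from fit import *
s,g=snap('wrist','w4');s,g=snap('top','top4');print(s['tcp_pos'])
p=np.load('p.npy')
pr=proj('w4',[P(p,-.02,-.158,.16)])[0].astype(int);print(pr)
x,y=max(pr[0]-80,0),max(pr[1]-60,0);print(x,y)
b=cv2.resize(cv2.imread('pics/w4.png')[y:y+120,x:x+160],None,fx=5,fy=5,interpolation=cv2.INTER_CUBIC)
cv2.imwrite('pics/c4.png',b)
E
```

```text
t: 6.55
tcp_pos: [0.5951, -0.0032, 0.2336]
tcp_rot: [0.0, 0.999, -0.032, -0.005]
wrist_force: [-11.1, -0.9, 7.6]
width: -0.003
finger_force: 5.5
t: 7.55
tcp_pos: [0.5385, -0.1544, 0.3225]
tcp_rot: [-0.0, 0.999, -0.032, -0.001]
wrist_force: [0.0, 0.5, 0.3]
width: -0.0
finger_force: 0.0
[ 0.53842632 -0.15411743  0.3226224 ]
[324  77]
244 17
```

View pics/c4.png

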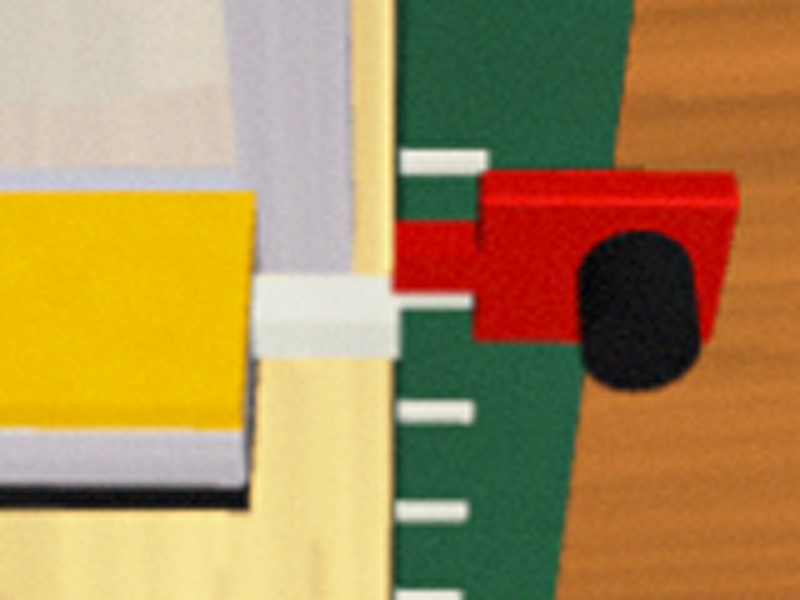

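The pointer (centre crop row 317, edges 276 to 358) sits below the marker tongue (222 to 292, centre 257). The gap is 60 crop px, or 12 px. Converting that to slope distance.

```bash
python3 - <<'E'
from fit import *
p=np.load('p.npy')
for n in (-.01,-.02,-.03):
  for u in (.14,.15,.16,.17): print(n,u,(proj('w4',[P(p,n,-.158,u)])[0]-[244,17])*5)
E
```

```text
-0.01 0.14 [400.13992612 364.3861828 ]
-0.01 0.15 [400.84343657 305.50670802]
-0.01 0.16 [401.60186353 241.99842993]
-0.01 0.17 [402.42164237 173.31417905]
-0.02 0.14 [400.16057814 420.99365035]
-0.02 0.15 [400.88175553 362.95343406]
-0.02 0.16 [401.66077192 300.22471921]
-0.02 0.17 [402.50462238 232.23550994]
-0.03 0.14 [400.18130359 480.15883947]
-0.03 0.15 [400.9209159  423.11375821]
-0.03 0.16 [401.72149987 361.3316126 ]
-0.03 0.17 [402.59066886 294.21573141]
```

Scale is about 6.5 crop px per mm, so about 9.2 mm up the slope remains. That means TCP x from .5951 to about .6016 under the same contact. I return along the same path.

```bash
python3 -m jog '[[1,[-10,0,0],0],[1,[-10,-40,0],0],[1,[0,-40,30],0],[1,[0,-38,30],0],[1,[10,-38,30],0],[1,[20,0,0],0],[1,[20,0,0],0],[1,[10,0,0],0],[1,[5,0,0],0],[1,[2,0,0],0],[1,[0,0,0],0]]'
```

```text
t: 8.75
tcp_pos: [0.5946, -0.0026, 0.2334]
tcp_rot: [-0.0, 0.999, -0.033, -0.001]
wrist_force: [-1.7, 0.7, 0.5]
width: -0.001
finger_force: 0.9
```

```bash
python3 -m jog '[[1,[2,0,-1],0],[1,[2,0,-2],0],[1,[2,0,-2],0],[1,[1,0,-1],0],[1,[1,0,-1],0],[1,[0,0,0],0]]'
```

```text
t: 9.35
tcp_pos: [0.6017, -0.0031, 0.2401]
tcp_rot: [-0.0, 0.999, -0.033, -0.002]
wrist_force: [-5.2, 1.9, 0.8]
width: -0.002
finger_force: 2.7
```

```bash
python3 -m jog '[[1,[-10,0,0],0],[1,[-20,0,0],0],[1,[-30,0,0],0],[1,[-10,38,-30],0],[1,[0,38,-30],0],[1,[0,40,-30],0],[1,[10,40,0],0],[1,[10,0,0],0],[1,[0,0,0],0],[1,[0,0,0],0]]'
python3 - <<'E'
from fit import *
s,g=snap('wrist','w5');print(s['tcp_pos'])
b=cv2.resize(cv2.imread('pics/w5.png')[0:120,244:404],None,fx=5,fy=5,interpolation=cv2.INTER_CUBIC)
cv2.imwrite('pics/c5.png',b)
E
```

```text
t: 10.35
tcp_pos: [0.5433, -0.1548, 0.3298]
tcp_rot: [-0.0, 0.999, -0.032, -0.001]
wrist_force: [-0.1, 0.2, -0.2]
width: -0.001
finger_force: 0.0
[ 0.5433128  -0.15482835  0.32980071]
```

View pics/c5.png

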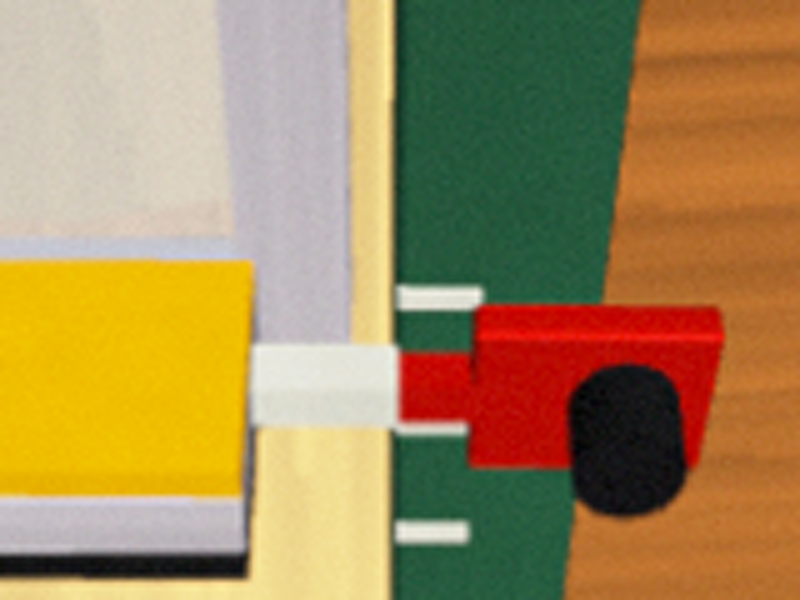

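The pointer (346 to 427, centre 386) is now level with the tongue (354 to 421, centre 387), and its tip meets the tongue. The window is set, so I go over the small yellow button.

```bash
python3 -m jog '[[1,[-35,0,0],0],[1,[-35,0,0],0],[1,[0,-38.7,0],0],[1,[0,-38.7,0],0],[1,[0,-38.7,0],0],[1,[0,-38.7,0],0],[1,[0,-38.7,0],0],[1,[0,-38.7,0],0],[1,[0,-38.7,0],0],[1,[0,-38.7,0],0],[1,[0,-38.7,0],0],[1,[0,-38.7,0],0],[1,[0,-38.7,0],0],[1,[0,-38.7,0],0],[1,[0,0,40],0],[1,[0,0,40],0],[1,[0,0,40],0],[1,[0,0,0],0],[1,[0,0,0],0]]'
python3 - <<'E'
from fit import *
s,g=snap('wrist','w6');print(s['tcp_pos'],s['tcp_rot'])
print(proj('w6',[[.503,.313,.063]]))
im=g['color'].astype(int); m=((im[...,1]>90)&(im[...,1]>1.6*im[...,2])&(im[...,1]>1.6*im[...,0])).astype(np.uint8)
n,l,st,c=cv2.connectedComponentsWithStats(m)
for i in range(1,n):
  if st[i,4]>40: print(st[i],c[i],onz('w6',c[i],.063), tri(('w6',c[i]),T(84,420),S(585,131)))
E
```

```text
t: 12.3
tcp_pos: [0.5035, 0.313, 0.2109]
tcp_rot: [0.0, 0.999, -0.032, -0.0]
wrist_force: [0.1, 0.6, 0.9]
width: 0.001
finger_force: 0.0
[0.50346666 0.31297634 0.21085641] [ 1.10481880e-04  9.99493738e-01 -3.18157738e-02 -1.08313782e-04]
[[320.63559396 187.03353665]]
[ 299  167   43   42 1389] [320.21022318 187.77825774] [0.50241156 0.31337657 0.063     ] (array([0.50268676, 0.31333244, 0.06328052]), [array([-0. ,  0.2]), array([0.4, 0.1]), array([0.5, 0. ])])
[  64  213   70   59 3177] [ 98.82152975 240.98016997] [0.46816779 0.50250932 0.063     ] (array([0.51911642, 0.33121494, 0.14921676]), [array([-186.7,   41.3]), array([10. ,  7.4]), array([-12.6,  20.4])])
```

View pics/w6.png

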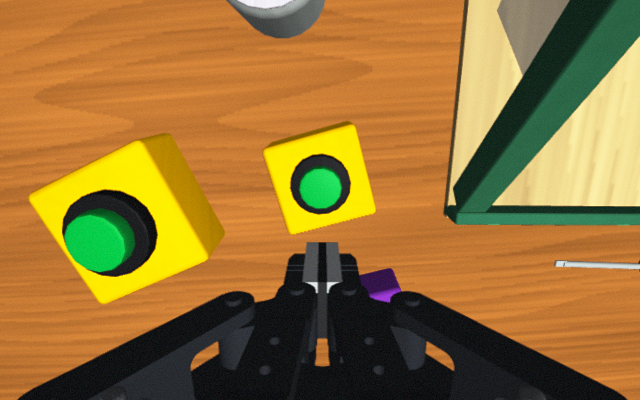

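The small yellow box's green button is at (320,187), agreeing with the earlier fix to within 1 mm, and the tool is centred over it. I descend and press.

```bash
python3 -m jog '[[1,[0,0,40],0],[1,[0,0,40],0],[1,[0,0,30],0],[1,[0,0,10],0],[1,[0,0,5],0],[1,[0,0,3],0],[1,[0,0,0],0]]'
```

```text
t: 13.05
tcp_pos: [0.5054, 0.3131, 0.0842]
tcp_rot: [-0.001, 0.999, -0.032, 0.002]
wrist_force: [0.6, -0.6, 0.2]
width: -0.004
finger_force: 0.0
```

```bash
python3 -m jog '[[1,[0,0,2],0],[1,[0,0,2],0],[1,[0,0,2],0],[1,[0,0,1],0],[1,[0,0,0],0]]'
```

```text
t: 13.55
tcp_pos: [0.5053, 0.3131, 0.0779]
tcp_rot: [-0.001, 0.999, -0.032, 0.002]
wrist_force: [-0.1, -0.6, 14.3]
width: 0.001
finger_force: 7.0
```

```bash
python3 -m jog '[[1,[0,0,1],0],[1,[0,0,1],0],[1,[0,0,0],0],[1,[0,0,0],0]]'
```

```text
t: 13.95
tcp_pos: [0.5054, 0.3131, 0.0777]
tcp_rot: [-0.001, 0.999, -0.032, 0.002]
wrist_force: [-2.9, -1.6, 23.2]
width: -0.002
finger_force: 12.1
```

It has bottomed: 23 N with no further travel. I back off and check the button and the window.

```bash
python3 -m jog '[[1,[0,0,-5],0],[1,[0,0,-15],0],[1,[0,0,-40],0],[1,[0,0,-40],0],[1,[0,0,-34],0],[1,[0,0,0],0],[1,[0,0,0],0]]'
python3 - <<'E'
from fit import *
s,g=snap('wrist','w7');print(s['tcp_pos'],s['wrist_force'])
im=g['color'].astype(int); m=((im[...,1]>90)&(im[...,1]>1.6*im[...,2])&(im[...,1]>1.6*im[...,0])).astype(np.uint8)
n,l,st,c=cv2.connectedComponentsWithStats(m)
for i in range(1,n):
  if st[i,4]>400: print(st[i],c[i],onz('w7',c[i],.063))
# window unmoved: compare top view pointer/marker patch with the aligned state
s,g=snap('top','top7'); im=g['color'][130:220,262:400].astype(int)
y=(im[...,2]>150)&(im[...,0]<60)&(im[...,1]>110); r=(im[...,2]>140)&(im[...,1]<50)
for m in(y,r): q=np.argwhere(m); print(q.mean(0)+[130,262],len(q))
p=np.load('p.npy'); print(proj('top7',[P(p,-.02,0,.149+.018)]))
E
```

```text
t: 14.65
tcp_pos: [0.5037, 0.3121, 0.2075]
tcp_rot: [0.0, 0.999, -0.032, 0.0]
wrist_force: [-0.5, -0.7, -0.9]
width: 0.002
finger_force: 0.0
[0.5037346  0.31210762 0.20750555] [-0.51987697 -0.72642073 -0.89655069]
[ 298  169   43   42 1416] [319.14689266 189.27471751] [0.50244994 0.31338405 0.063     ]
[  60  215   71   60 3247] [ 95.41176471 243.38343086] [0.46805406 0.50281132 0.063     ]
[161.72837633 325.02883156] 659
[167.02380952 382.54761905] 42
[[325.48418537 162.94511212]]
```

The button has come back out, the window stands where it was left, and the robot touches nothing.

```bash
python3 -c "
from rig import arm
print(arm.close_job())"
```

```text
the job is handed in; nothing more can be done
None
```

I pushed the window up until its pointer was level with the red marker, then pressed the small yellow box's green button fully in; it sprang back out, and I handed the job in at about 15 s of the 48 s. The tool can only point straight down, so the fingertips pushed on the lip's lower front edge, not further in under it.

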